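# Clear the heel-trimming plate

## Task

Clear the trimming plate: put the finished block heels away in the blue stock tray and slide open the cover of the waste chute marked by the green tag, and only that one. Then, without ever picking the chips up, wipe every loose chip along the plate with the orange scraper block and over the edge into that open chute. Lay the scraper back on its black mat and slide the cover fully shut again; leave the bench's other things alone.

Things in the scene. Friction and masses are not known exactly. Their poses are not given: they have to be found in the camera images.
- station: Fixed trimming station; origin on the bench under its centre, x across, y along the plate. White plate 150 (x) by 320 mm (y), top 70 mm above the bench. Dark fences along y (inner faces x = +-75 mm, 20 mm above the plate); no lip at the ends y = +-160 mm, beyond which lie blue open-topped waste chutes: inside x +-75, |y| 160 to 240 mm, floor 6 mm above the bench, each with a sliding cover.
- tag_green: Mint-green claim tag, card 52 x 62 mm, tilted, on a fixed stand 110 mm tall, standing on the bench behind the chute to be used, on the station's +x side (station frame: x about 126, y about +200 or -200 mm). Origin under its foot. Behind the other chute stands the same tag in brown: that chute must stay shut.
- cover_left (a joint): Sliding aluminium cover, 5 mm thick, of the chute at the station's +y end, its top 3 mm below the plate's. m: 0 = shut, 0.085 = fully open. It slides outward along the station's +y, needs about 1.5 N, and stays where it is left. Starts at 0 to 0.008.
- cover_left_grip (a point): Grip point on the left cover's black bar handle: bar 46 mm along the station's x, 12 mm thick along y (the sliding direction), top 99 mm above the bench. The point is on the bar's centre line, 92 mm above the bench and 25 mm above the cover; it moves with the cover, at joint 0 it is at y = +185 mm in the station's frame.
- cover_right (a joint): Sliding cover of the chute at the station's -y end, like the left one but sliding outward along the station's -y; 0 = shut, 0.085 = fully open.
- cover_right_grip (a point): Grip point on the right cover's bar handle, made like the left one; at joint 0 at y = -185 mm in the station's frame.
- scraper: Scraper block, orange with a black lower edge, about 180 g: 44 mm (x) by 140 mm (y) by 56 mm (z), it fills the plate's width but for 5 mm a side when its long axis lies across the plate. Origin at the centre of its underside. Starts upright on the mat.
- mat: Fixed black rubber mat, 106 mm (x) by 190 mm (y), 4 mm thick: the scraper's parking place. Origin under its centre. Mat and stock tray stand between the robot and the station, one to the left, one to the right.
- stock_tray: Fixed blue open tray, 110 mm (x) by 180 mm (y), walls 25 mm high and 4 mm thick, floor 4 mm thick. Origin under its centre.
- heel1: Finished stacked block heel, brown with light layers and a black foot, about 60 g: D-shaped, 40 mm long along x (round end r 19 mm at -x, flat end at x = +21 mm), 38 mm wide along y with flat sides for x from 0 to 21 mm, 55 mm tall along z. Origin on its underside, on the axis of the round end. Starts upright on the plate. Two or three are present.
- heel2: Finished stacked block heel, brown with light layers and a black foot, about 60 g: D-shaped, 40 mm long along x (round end r 19 mm at -x, flat end at x = +21 mm), 38 mm wide along y with flat sides for x from 0 to 21 mm, 55 mm tall along z. Origin on its underside, on the axis of the round end. Starts upright on the plate. Two or three are present.
- heel3: Finished stacked block heel, brown with light layers and a black foot, about 60 g: D-shaped, 40 mm long along x (round end r 19 mm at -x, flat end at x = +21 mm), 38 mm wide along y with flat sides for x from 0 to 21 mm, 55 mm tall along z. Origin on its underside, on the axis of the round end. Starts upright on the plate. Two or three are present.
- chip1: Loose trimming chip of heel material (tan, black or dark red), about 22 x 17 x 12 mm, 12 g, lying on the plate, at least 45 mm from the plate's ends. Origin under its centre. Three to six chips are present.
- chip2: Loose trimming chip of heel material (tan, black or dark red), about 22 x 17 x 12 mm, 12 g, lying on the plate, at least 45 mm from the plate's ends. Origin under its centre. Three to six chips are present.
- chip3: Loose trimming chip of heel material (tan, black or dark red), about 22 x 17 x 12 mm, 12 g, lying on the plate, at least 45 mm from the plate's ends. Origin under its centre. Three to six chips are present.
- chip4: Loose trimming chip of heel material (tan, black or dark red), about 22 x 17 x 12 mm, 12 g, lying on the plate, at least 45 mm from the plate's ends. Origin under its centre. Three to six chips are present.
- chip5: Loose trimming chip of heel material (tan, black or dark red), about 22 x 17 x 12 mm, 12 g, lying on the plate, at least 45 mm from the plate's ends. Origin under its centre. Three to six chips are present.
- chip6: Loose trimming chip of heel material (tan, black or dark red), about 22 x 17 x 12 mm, 12 g, lying on the plate, at least 45 mm from the plate's ends. Origin under its centre. Three to six chips are present.
- spool: Red thread spool, 48 mm wide, 70 mm tall, upright, between mat and tray near the robot. Loose bystander, to be left where it is; origin under its centre, or within the tool.
- jar: Closed jar, 60 mm wide, 85 mm tall, beyond the station. Loose bystander, to be left where it is; origin under its centre, or within the tool.
- tin: Flat yellow tin, 72 mm wide, 28 mm tall, beyond the station. Loose bystander, to be left where it is; origin under its centre, or within the tool.
- hammer: Hammer lying at the far left. Loose bystander, to be left where it is; origin under its centre, or within the tool.
- awl: Screwdriver-shaped awl lying at the far right. Loose bystander, to be left where it is; origin under its centre, or within the tool.
- tape: Yellow ring of tape, 84 mm outside, 25 mm tall, beyond the station. Loose bystander, to be left where it is; origin under its centre, or within the tool.

How it is judged:
By the outcome, as a careful person would: the job done as asked, in the order asked, and still so for the second after the job is handed in, with the robot touching nothing.
Of heel1, heel2, heel3 only 2 to 3 are there at a start; the rules pass over those that are not, and their reading is None.
Of chip1, chip2, chip3, chip4, chip5, chip6 only 3 to 6 are there at a start; the rules pass over those that are not, and their reading is None.
At some moment in a run one of heel1, heel2, heel3, scraper may be knocked a few centimetres aside while the robot is not near it.
Once in a run the grip may slacken for a moment while it holds something.
It also fails if it takes over 210 s, if anything falls off the work surface, if the arm or the gripper's body presses on something with over 40 N, if the wrist force passes 120 N, or if a joint passes its speed limit or range.

## Robot

A 6-joint arm with a two-finger parallel gripper is mounted at the origin on the work surface. World frame = base frame: x ahead of the robot, y to its left, z up, the work surface at z = 0. Lengths are in mm, angles in rad, forces in N, time in s.
With the tool pointing down it reaches from about 325 to 850 mm from the base axis. Payload 15.5 kg.
Tool frame: the origin (TCP) lies on the centre line of the jaws, within the pads' length; the fingertips stand 25 mm ahead of it and the grasp point (between the pads) lies 6 mm ahead of it; z points along the fingers, y is the direction in which the jaws open and shut (so a half turn about z gives the same grasp; the last joint's range is limited). The gripper opens to 91 mm and grips with 3 to 60 N. Pads are 32 mm wide; open, the fingers measure 118 mm over their backs; the gripper's body (76 mm by 178 mm) begins 60 mm behind the grasp point.
Start: joints at [-1.232, 0.494, 1.345, -0, 1.302, -0.096], TCP at [262.702, -567.11, 238.915] pointing down, gripper open.
Joint ranges: [-2.91, 2.91], [-0.82, 2.16], [0.22, 2.67], [-1.22, 4.37], [0.12, 2.79], [-3.08, 3.08]. Speed limits (rad/s): [1.89, 1.89, 2.57, 3.01, 3.01, 3.01].

## Interface

Orientations are given as a unit quaternion [x, y, z, w].
In Python, from cell import bot gives the robot as it stands.
- The arm moves only by the tool drive_tool, never from a script. Its arguments are lists of equal length, an entry for each row: "gripper": the finger opening in mm, from 0 to 91.2; "linear": the shift along the world's x, y, z in mm, a list of three; "dr": the turn, a rotation vector about the world's x, y, z in units of 5 degrees (1.0 is 5 degrees), a list of three. A call has 1 to 20 rows; each row shifts and turns the commanded pose from where the row before left it; what a row does not reach is not made up. A row lasts 1/8 s, in which the tool goes at most 62.5 mm and 10.7 degrees, less where a joint would pass 70% of its speed; a pose out of reach is approached as far as the arm can. A call is refused whole if a number of a shift passes 62.5 or a number of a turn 1, either way. A call with a gripper value outside its range is refused whole. The fingers move at their own pace and stop on an object; "force" is the grip in N (left out, the last holds). Time passes only in rows, so rows that do not move let the fingers close. It gives the time, the measured TCP pose, the force and the opening at its end, in the units of the state.
- bot.sense(): the state, without advancing time (a new reading comes with each control period).
- bot.snapshot(name): name is "side" or "top" or "wrist"; returns (picture, depth): 420x560x3 uint8, red, green, blue; 420x560 float32, mm along the optical axis (not along the pixel's ray), 0 where there is no reading.
- bot.camera_model(name): a dict with "mtx" (3x3 intrinsics, pixels), "view" (4x4, takes a point from world to camera coordinates). Camera axes: x right, y down, z forward; pixel columns grow to the right and rows downward; lengths in mm; the calibration is good to about 2 mm. A picture is of the moment at which its call begins: read the wrist's pose just before it. camera_model takes no time and is no camera call; for the wrist camera it gives the pose at the moment of the call.
- bot.job_done(): hands the job in, once; it reports no verdict.
The state is a dict: "time_s": time; "joint_pos": joint angles; "qvel": joint speeds; "effort": joint torques, N m; "position": TCP position; "ee_rot": TCP orientation; "ft_force": force on the tool from outside, world axes, zero at the start; "wrist_torque": the same for the moment, N m; "gripper_width": finger opening in mm.
Only numpy, scipy, OpenCV 4.12 (cv2) and the standard library are available. Lean on these libraries where they do the work, as an engineer would, in place of code of your own. Each camera call takes 0.05 s, during which the arm holds its last target. There are 200 camera calls.

## Working session

There is one attempt and no reset: what is moved stays moved. The work goes in short steps, Python scripts to look and compute and a tool call to move; the robot and the scene stay as the last step left them, time stands still between calls to the robot, and variables do not carry over. Pictures are saved under pics/ and viewed, about 12 in all and at most 16, crops included, and the job is handed in when it is done.

Besides the shell and the picture viewer there is one more tool, called as name(argument=value, ...) on one line, values as JSON. drive_tool: Moves the arm, as the interface text tells. Its arguments: {"type":"object","properties":{"gripper":{"type":"array"},"linear":{"type":"array"},"dr":{"type":"array"},"force":{"type":"number"}},"required":["gripper","linear","dr"]}

```bash
mkdir -p pics; ls; cat > h.py <<'E'
import numpy as np, cv2
from cell import bot
def snap(n,fn=None):
    M=bot.camera_model(n); p,d=bot.snapshot(n)
    if fn: cv2.imwrite('pics/'+fn,cv2.cvtColor(p,cv2.COLOR_RGB2BGR))
    return p,d,np.array(M['mtx']),np.array(M['view'])
def cloud(d,K,V):
    v,u=np.mgrid[:d.shape[0],:d.shape[1]]
    c=np.stack([(u-K[0,2])/K[0,0]*d,(v-K[1,2])/K[1,1]*d,d],-1)
    return (c-V[:3,3])@V[:3,:3]   # world xyz per pixel
def ray(uv,z,K,V):
    uv=np.atleast_2d(uv).astype(float)
    r=np.c_[(uv[:,0]-K[0,2])/K[0,0],(uv[:,1]-K[1,2])/K[1,1],np.ones(len(uv))]@V[:3,:3]
    o=-V[:3,:3].T@V[:3,3]
    return o+r*((z-o[2])/r[:,2])[:,None]
E
python3 - <<'E'
from h import *
s=bot.sense(); print({k:np.round(v,3).tolist() for k,v in s.items()})
for n in('top','side'):
    p,d,K,V=snap(n,n+'0.png'); print(n,K.round(1).tolist(),V.round(3).tolist(),(d>0).mean()); np.savez(n+'0',p=p,d=d,K=K,V=V)
E
```

```text
pics
{'time_s': 0.0, 'joint_pos': [-1.232, 0.494, 1.346, -0.0, 1.303, -0.096], 'qvel': [-0.001, -0.0, -0.001, -0.003, 0.0, 0.001], 'effort': [-0.001, -87.883, -38.186, 0.071, 0.053, -0.0], 'position': [262.569, -566.741, 238.317], 'ee_rot': [0.977, 0.215, -0.0, -0.001], 'ft_force': [0.446, 0.328, 0.39], 'wrist_torque': [0.047, 0.021, -0.019], 'gripper_width': 91.444}
top [[535.6, 0.0, 274.7], [0.0, 535.6, 205.1], [0.0, 0.0, 1.0]] [[0.025, -0.999, 0.027, -56.926], [-0.995, -0.027, -0.097, 568.617], [0.098, -0.024, -0.995, 1419.404], [0.0, 0.0, 0.0, 1.0]] 0.9960246598639456
side [[428.6, 0.0, 283.4], [0.0, 428.6, 210.6], [0.0, 0.0, 1.0]] [[-0.994, -0.106, 0.008, 584.67], [-0.071, 0.605, -0.793, 113.538], [0.08, -0.789, -0.609, 1200.244], [0.0, 0.0, 0.0, 1.0]] 0.995922619047619
```

View pics/top0.png

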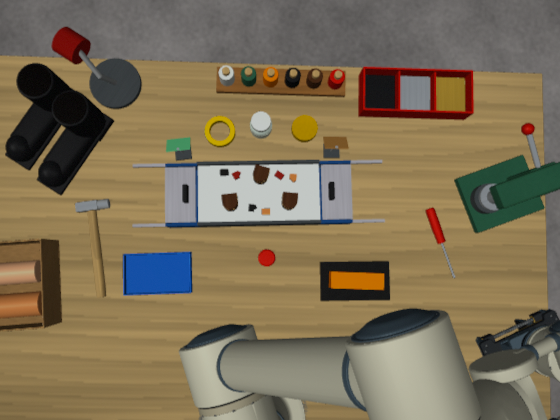

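View pics/side0.png

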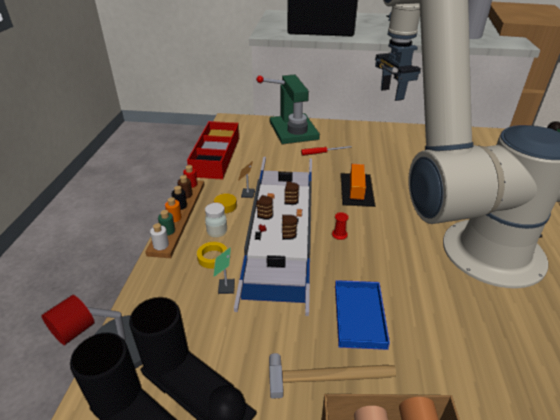

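Six chips are on the plate: black (224,172), red (236,175), red (279,174), tan (293,178), black (252,208) and tan (265,211). The heels are near (230,201), (261,175) and (290,200). The green tag is at left (180,145), so the chute to use is the +y one. The tray is at (157,273), and the mat with the scraper at (355,281).

```bash
cat > meas.py <<'E'
from h import *
def rect(P):
    (c,(w,h),a)=cv2.minAreaRect(P.astype(np.float32)); 
    b=cv2.boxPoints((c,(w,h),a)); e=b[1]-b[0]; f=b[2]-b[1]
    L=e if np.hypot(*e)>np.hypot(*f) else f
    ang=np.degrees(np.arctan2(L[1],L[0]))
    return np.round(c,1),round(min(w,h),1),round(max(w,h),1),round((ang)%180,1)  # angle of long axis
def big(m):
    n,l,s,_=cv2.connectedComponentsWithStats(m.astype(np.uint8)); return l==1+s[1:,4].argmax()
def comps(m,mn):
    n,l,s,c=cv2.connectedComponentsWithStats(m.astype(np.uint8)); return [(l==i,s[i],c[i]) for i in range(1,n) if s[i,4]>=mn]
def edge(m):
    c=max(cv2.findContours(m.astype(np.uint8),0,1)[0],key=cv2.contourArea); return c[:,0,:]
E
python3 - <<'E'
from meas import *
for n in('top','side'):
    z=np.load(n+'0.npz'); p,d,K,V=[z[k] for k in('p','d','K','V')]; W=cloud(d,K,V)
    hsv=cv2.cvtColor(p,cv2.COLOR_RGB2HSV); H,S,U=[hsv[...,i].astype(int) for i in range(3)]
    inb=(W[...,0]>200)&(W[...,0]<900)&(abs(W[...,1])<500)
    X,Y,Z=W[...,0],W[...,1],W[...,2]
    print(n)
    def rep(nm,m,zz):
        e=edge(m); q=ray(e,zz,K,V)[:,:2]; print(nm,m.sum(),rect(q),'z med',np.median(Z[m]).round(1),np.percentile(Z[m],[5,95]).round(1))
    blue=big(inb&(H>105)&(H<125)&(S>180)&(U>90)&(Z<40)&(X<600)); rep('tray',blue,25)
    rep('mat',big(inb&(U<50)&(Z<12)&(X<560)|inb&(H>5)&(H<20)&(S>200)&(X<560)&(Z<80)),4)
    sc=big(inb&(H>5)&(H<22)&(S>200)&(U>150)&(X<560)); rep('scraper',sc&(Z>Z[sc].max()-6),56)
    rep('spool',big(inb&((H<5)|(H>175))&(S>180)&(X<570)),70)
    rep('plate',big(inb&(U>190)&(S<25)&(abs(Z-70)<6)),70)
    for m,s,c in comps(inb&(Z>117)&(Z<133)&(X<800)&(X>520)&(U<150)&(S>60),60):
        q=ray(edge(m),125,K,V)[:,:2]; print(' heel?',m.sum(),c.round(),rect(q),'ctr',W[m].mean(0).round(1),'mn',p[m].mean(0).round())
    for m,s,c in comps(inb&(Z>84)&(Z<106)&(X>520)&(X<800)&(U<60),20): print(' handle?',m.sum(),c.round(),rect(ray(edge(m),99,K,V)[:,:2]),np.median(Z[m]).round(1))
    g=inb&(H>60)&(H<90)&(S>80)&(Z>60)&(X<900); print('green',g.sum(),W[g].mean(0).round() if g.any() else '')
E
```

```text
top
tray 2659 (array([380.4, 265.5]), 106.2, 177.2, np.float32(93.4)) z med 3.6 [-2.  22.6]
mat 2554 (array([ 372.3, -266.2]), 100.0, 185.9, np.float32(91.3)) z med 5.9 [-1.6 62.5]
scraper 3 (array([ 369.7, -238.8]), 0.0, 0.0, np.float32(0.0)) z med 1469.0 [1469. 1469.]
spool 268 (array([ 523.5, -465.5]), 22.1, 91.7, np.float32(18.5)) z med 22.9 [16.1 28.2]
plate 4892 (array([598.7,   1.5]), 143.9, 314.9, np.float32(92.7)) z med 69.3 [65.2 73.8]
 heel? 204 [261. 173.] (array([638.8,  -1. ]), 36.1, 41.3, np.float32(163.4)) ctr [640.9  -1.7 123.9] mn [65. 39. 22.]
 heel? 204 [229. 201.] (array([566.6,  74.3]), 36.2, 39.0, np.float32(8.8)) ctr [568.1  74.7 123.9] mn [66. 40. 23.]
 heel? 213 [289. 200.] (array([573.5, -76.4]), 37.6, 39.8, np.float32(176.4)) ctr [575.  -76.5 124.2] mn [67. 41. 25.]
 handle? 108 [ 94. 127.] (array([755. , 436.9]), 32.1, 84.0, np.float32(142.4)) 95.0
 handle? 84 [234. 163.] (array([668.2,  64.9]), 2.6, 170.4, np.float32(91.7)) 88.9
 handle? 64 [292. 162.] (array([675.3, -87.7]), 2.6, 124.7, np.float32(91.7)) 88.5
 handle? 87 [331. 190.] (array([ 604.9, -186
[... 245 characters left out ...]
99 (array([379.5, 278.9]), 107.1, 190.7, np.float32(93.3)) z med 4.3 [ 1.6 23.6]
mat 1040 (array([ 371.8, -294.5]), 100.5, 249.7, np.float32(92.2)) z med 7.2 [ 1.4 61.3]
scraper 222 (array([ 370.8, -263. ]), 39.3, 137.8, np.float32(88.9)) z med 60.3 [58.9 62.9]
spool 291 (array([431.1,  20. ]), 37.6, 111.9, np.float32(87.4)) z med 41.8 [ 6.2 70.9]Traceback (most recent call last):
  File "<stdin>", line 14, in <module>
  File "meas.py", line 9, in big
    n,l,s,_=cv2.connectedComponentsWithStats(m.astype(np.uint8)); return l==1+s[1:,4].argmax()
                                                                              ~~~~~~~~~~~~~~^^
ValueError: attempt to get argmax of an empty sequence
```

drive_tool(gripper=[91,91,91,91,91,91,91,91,91,91,91,91,91,91,91,91,91,91], linear=[[0,0,20],[17,35,10],[17,35,8],[17,35,8],[17,35,8],[17,35,8],[17,35,8],[17,35,8],[17,35,8],[17,35,8],[17,35,8],[17,35,8],[17,35,5],[17,35,5],[17,35,5],[17,35,5],[17,35,5],[0,0,0]], dr=[[0,0,0],[0,0,-0.3],[0,0,-0.3],[0,0,-0.3],[0,0,-0.3],[0,0,-0.3],[0,0,-0.3],[0,0,-0.3],[0,0,-0.3],[0,0,-0.3],[0,0,-0.3],[0,0,-0.3],[0,0,-0.3],[0,0,-0.3],[0,0,-0.3],[0,0,-0.2],[0,0,0],[0,0,0]])

```text
time_s: 2.35
position: [535.3, -5.1, 373.8]
ee_rot: [1.0, 0.026, -0.0, -0.0]
ft_force: [-0.1, -1.1, -0.1]
gripper_width: 90.9
```

```bash
python3 - <<'E'
from h import *
s=bot.sense(); print(s['time_s'],np.round(s['position'],1),np.round(s['ee_rot'],3),np.round(s['ft_force'],2))
p,d,K,V=snap('wrist','w1.png'); print(K.round(1).tolist(),V.round(3).tolist()); np.savez('w1',p=p,d=d,K=K,V=V)
print('cam',-V[:3,:3].T@V[:3,3])
E
```

```text
2.35 [535.3  -5.1 373.8] [ 1.     0.026 -0.    -0.   ] [-0.12 -1.09 -0.11]
[[342.0, 0.0, 278.8], [0.0, 342.0, 217.9], [0.0, 0.0, 1.0]] [[0.053, -0.999, -0.0, -34.637], [-0.964, -0.051, 0.261, 451.014], [-0.261, -0.013, -0.965, 660.916], [0.0, 0.0, 0.0, 1.0]]
cam [609.12924087  -2.56129689 519.97896837]
```

View pics/w1.png

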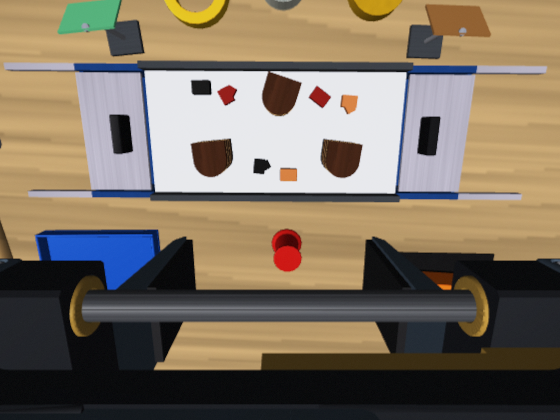

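The wrist view shows the plate at cols 147–406, rows 68–195. Heels are at (281,93), (212,157) and (342,158), and the six chips are clear. The handles are at (121,133) and (429,135).

```bash
python3 - <<'E'
from meas import *
z=np.load('w1.npz'); p,d,K,V=[z[k] for k in('p','d','K','V')]; W=cloud(d,K,V); X,Y,Z=[W[...,i] for i in range(3)]
hsv=cv2.cvtColor(p,cv2.COLOR_RGB2HSV); H,S,U=[hsv[...,i].astype(int) for i in range(3)]
m=cv2.morphologyEx(((U>180)&(S<40)&(abs(Z-70)<8)).astype(np.uint8),3,np.ones((3,3)));m=big(m)
q=ray(edge(m),70,K,V)[:,:2]; r=rect(q); print('plate',r,np.median(Z[m]).round(2))
for m,s,c in comps((Z>117)&(Z<133)&(X>500)&(X<720)&(abs(Y)<150)&(U<120),200):
    e=edge(m); q=ray(e,125,K,V)[:,:2]
    h=cv2.convexHull(q.astype(np.float32))[:,0]
    # flat end: longest straight hull run -> circle fit residual; direction = farthest corner pair
    M=cv2.moments(h.reshape(-1,1,2)); cc=np.array([M['m10'],M['m01']])/M['m00']
    best=None
    for a in np.radians(np.arange(0,360,1)):  # extents check: D axes
        ux=np.array([np.cos(a),np.sin(a)]); uy=np.array([-ux[1],ux[0]])
        x=(h@ux);y=(h@uy); w=y.max()-y.min()
        yc=(y.max()+y.min())/2; x0=x.max()-21; o=x0*ux+yc*uy
        A=w*(x.max()-x.min())
        b=(A,np.degrees(a),o,w,x.max()-x.min(),(cc-o)@ux)
        if best is None or A<best[0]-1e-6: best=b
        if b[0]<best[0]+30 and False: pass
    print('heel px',c.round(),'z',np.median(Z[m]).round(1),'cent',cc.round(1),'minrect',[np.round(v,1) for v in best])
    # corners far from centroid -> flat end dir
    ap=cv2.approxPolyDP(h.reshape(-1,1,2),2.5,True)[:,0]; rr=np.hypot(*(ap-cc).T); print('   ',[(np.round(v-cc,1).tolist()) for v,k in zip(ap,rr) if k>22])
for m,s,c in comps((Z>90)&(Z<106)&(X>500)&(X<720)&(abs(Y)<240)&(abs(Y)>165)&(U<70),60):
    q=ray(edge(m),99,K,V)[:,:2]; print('handle',c.round(),rect(q),np.percentile(Z[m],90).round(1))
for m,s,c in comps((Z>74)&(Z<95)&((S>80)|(U<90))&(X>530)&(X<665)&(abs(Y)<150),30): print('chip',c.round(),W[m].mean(0).round())
E
```

```text
plate (array([598. ,   2.2]), 149.8, 319.9, np.float32(92.7)) 70.31
heel px [280.  93.] z 125.3 cent [642.5  -1.4] minrect [np.float64(1482.8), np.float64(74.0), array([640.2,  -2.7]), np.float64(39.4), np.float64(37.7), np.float64(1.9)]
    [[22.1, 13.5], [11.9, -21.6]]
heel px [210. 157.] z 125.3 cent [569.9  74.6] minrect [np.float64(1540.3), np.float64(9.0), array([567.2,  73.9]), np.float64(38.6), np.float64(39.9), np.float64(2.8)]
    [[20.0, -16.2], [13.6, 21.0]]
heel px [342. 158.] z 125.2 cent [577.3 -76.7] minrect [np.float64(1542.3), np.float64(86.0), array([575.5, -77.8]), np.float64(39.4), np.float64(39.2), np.float64(1.3)]
    [[18.8, 18.1], [15.3, -19.7]]
handle [117. 133.] (array([589.1, 189.7]), 14.3, 43.0, np.float32(2.8)) 100.3
handle [431. 135.] (array([ 606.7, -185.1]), 15.2, 43.2, np.float32(2.6)) 100.0
chip [201.  87.] [649.  93.  82.]
chip [227.  94.] [642.  62.  82.]
chip [319.  96.] [645. -50.  82.]
chip [349. 103.] [640. -86.  82.]
chip [230. 152.] [574.  57.  84.]
chip [323. 151.] [581. -59.  86.]
chip [261. 166.] [558.  18.  82.]
chip [288. 175.] [549. -17.  82.]
```

drive_tool(gripper=[66,66,66,66,66,66,66,66,66,66,66,66,30,30,30,30,30,30], linear=[[13,27,-20],[13,27,-30],[14,27,-40],[0,0,-40],[0,0,-30],[0,0,-20],[0,0,-20],[0,0,-20],[0,0,-16],[0,0,-10],[0,0,-10],[0,0,0],[0,0,0],[0,0,0],[0,0,0],[0,0,0],[0,0,0],[0,0,0]], dr=[[0,0,0.45],[0,0,0.45],[0,0,0.45],[0,0,0],[0,0,0],[0,0,0],[0,0,0],[0,0,0],[0,0,0],[0,0,0],[0,0,0],[0,0,0],[0,0,0],[0,0,0],[0,0,0],[0,0,0],[0,0,0],[0,0,0]], force=25)

```text
time_s: 4.65
position: [574.8, 73.9, 118.2]
ee_rot: [0.996, 0.084, 0.0, -0.0]
ft_force: [-0.8, 0.0, 5.3]
gripper_width: 37.8
```

drive_tool(gripper=[30,30,30,30,30,30,30,30,30,30,30,30,30,30,30,30,30,30,30,30], linear=[[0,0,25],[0,0,40],[0,0,37],[-11.6,14.7,0],[-11.6,14.7,0],[-11.6,14.7,0],[-11.6,14.7,0],[-11.6,14.7,0],[-11.6,14.7,0],[-11.6,14.7,0],[-11.6,14.7,0],[-11.6,14.7,0],[-11.6,14.7,0],[-11.6,14.7,0],[-11.6,14.7,0],[-11.6,14.7,0],[-11.6,14.7,0],[-11.6,14.7,0],[-11.6,14.7,0],[-12,15,0]], dr=[[0,0,0],[0,0,0],[0,0,0],[0,0,0.985],[0,0,0.985],[0,0,0.985],[0,0,0.985],[0,0,0.985],[0,0,0.985],[0,0,0.985],[0,0,0.985],[0,0,0.985],[0,0,0.985],[0,0,0.985],[0,0,0.985],[0,0,0.985],[0,0,0.985],[0,0,0.985],[0,0,0.985],[0,0,0.985]])

```text
time_s: 7.15
position: [376.6, 324.5, 219.8]
ee_rot: [0.685, 0.728, -0.0, -0.0]
ft_force: [1.0, -0.6, -0.4]
gripper_width: 37.8
```

```bash
python3 - <<'E'
from meas import *
s=bot.sense(); print(s['time_s'],np.round(s['position'],1),s['gripper_width'],np.round(s['joint_pos'],2))
p,d,K,V=snap('wrist','w2.png'); np.savez('w2',p=p,d=d,K=K,V=V)
p,d,K,V=snap('side','side1.png')
W=cloud(d,K,V);hsv=cv2.cvtColor(p,cv2.COLOR_RGB2HSV); H,S,U=[hsv[...,i].astype(int) for i in range(3)]
E
```

```text
7.15 [376.6 324.5 219.8] 37.82804722210752 [ 0.59  0.34  1.68 -0.    1.12  0.53]
```

View pics/w2.png

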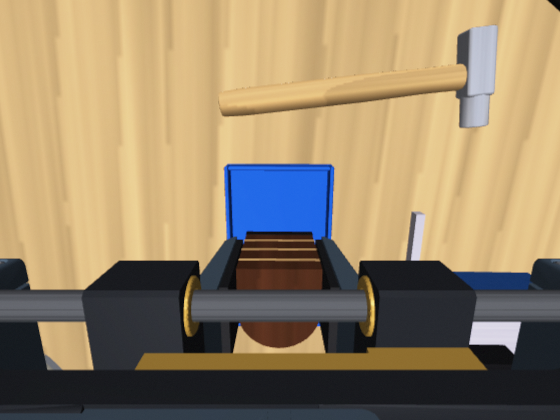

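The heel is held upright between the pads. The tray is ahead, its far wall at cols 225–333, row 165.

```bash
python3 - <<'E'
from meas import *
z=np.load('w2.npz'); p,d,K,V=[z[k] for k in('p','d','K','V')]
hsv=cv2.cvtColor(p,cv2.COLOR_RGB2HSV); H,S,U=[hsv[...,i].astype(int) for i in range(3)]
m=big((H>105)&(H<128)&(S>150)&(np.arange(420)[:,None]<235)); W=cloud(d,K,V)
e=edge(m); q=ray(e,25,K,V)
for lo,hi in((190,200),(215,225)):
    s=(e[:,1]>=lo)&(e[:,1]<hi); print(q[s][:,0].min().round(1),q[s][:,0].max().round(1),q[s][:,1].mean().round(1))
print('far wall y',q[:,1].max().round(1),q[e[:,1]<e[:,1].min()+3][:,:2].round(1)[::12].tolist())
zz=W[...,2][m]; print(np.percentile(zz,[5,50,95,99]).round(1))
E
```

```text
322.0 430.9 329.1
323.5 432.6 302.8
far wall y 361.9 [[323.5, 355.6], [419.5, 361.5], [407.6, 360.8], [395.7, 360.1], [383.8, 359.3], [372.0, 358.6], [360.1, 357.9], [348.2, 357.2], [336.3, 356.4], [324.4, 355.7]]
[  3.2   4.5  25.5 173.2]
```

drive_tool(gripper=[30,30,30,30,30,30,30,30,30,50,52,52,52,52,52,52,52,52,52], linear=[[0,3,-30],[0,0,-40],[0,0,-40],[0,0,-25],[0,0,-14],[0,0,-9],[0,0,-5],[0,0,-3],[0,0,0],[0,0,0],[0,0,0],[0,0,0],[0,0,0],[0,0,0],[0,0,15],[0,0,25],[0,0,40],[0,0,50],[0,0,40]], dr=[[0,0,0],[0,0,0],[0,0,0],[0,0,0],[0,0,0],[0,0,0],[0,0,0],[0,0,0],[0,0,0],[0,0,0],[0,0,0],[0,0,0],[0,0,0],[0,0,0],[0,0,0],[0,0,0],[0,0,0],[0,0,0],[0,0,0]])

```text
time_s: 9.62
position: [377.0, 327.0, 226.9]
ee_rot: [0.686, 0.727, 0.001, 0.0]
ft_force: [0.0, 0.7, 0.0]
gripper_width: 51.7
```

drive_tool(gripper=[66,66,66,66,66,66,66,66,66,66,66,66,66,66,66,66,66,66,66,66], linear=[[8,-17,7],[8,-17,7],[8,-17,7],[8,-17,7],[8,-17,7],[8,-17,7],[8,-17,7],[8,-17,7],[8,-17,7],[8,-17,7],[8,-17,7],[8,-17,7],[8,-17,7],[8,-17,7],[8,-17,7],[8,-17,7],[8,-17,7],[8,-17,7],[8,-17,7],[8,-6,7]], dr=[[0,0,-1],[0,0,-1],[0,0,-1],[0,0,-1],[0,0,-1],[0,0,-1],[0,0,-1],[0,0,-1],[0,0,-1],[0,0,-1],[0,0,-1],[0,0,-1],[0,0,-1],[0,0,-1],[0,0,-1],[0,0,-1],[0,0,-1],[0,0,-1],[0,0,-0.7],[0,0,0]])

```text
time_s: 12.12
position: [537.3, -2.7, 364.8]
ee_rot: [1.0, -0.002, 0.0, 0.0]
ft_force: [0.4, -0.4, 0.2]
gripper_width: 66.2
```

```bash
cat > heels.py <<'E'
from meas import *
def heels(fn=None):
    s=bot.sense(); q=s['ee_rot']; yaw=np.degrees(2*np.arctan2(q[1],q[0])); pos=np.array(s['position'])
    print('t',s['time_s'],'tcp',pos.round(1),'yaw',yaw.round(1))
    p,d,K,V=snap('wrist',fn); W=cloud(d,K,V); X,Y,Z=[W[...,i] for i in range(3)]; U=p.max(-1)
    for m,st,c in comps((Z>112)&(Z<135)&(X>515)&(X<685)&(abs(Y)<165)&(U<120),200):
        h=cv2.convexHull(ray(edge(m),125,K,V)[:,:2].astype(np.float32))[:,0]
        M=cv2.moments(h.reshape(-1,1,2)); cc=np.array([M['m10'],M['m01']])/M['m00']
        ap=cv2.approxPolyDP(h.reshape(-1,1,2),2.5,True)[:,0]; f=np.array([v for v in ap if np.hypot(*(v-cc))>22])
        if len(f)!=2: print('heel?',cc.round(1),ap.round().tolist()); continue
        e=f[1]-f[0]; n=np.array([e[1],-e[0]]); n=n/np.hypot(*n); n*=np.sign(n@(f.mean(0)-cc))
        g=cc+5.2*n; a=np.degrees(np.arctan2(n[1],n[0]))
        print('heel cent',cc.round(1),'grasp',g.round(1),'ang',a.round(1),'go',np.r_[g-pos[:2],118-pos[2]].round(1),'turn units',round((a-yaw)/5,2))
    for m,st,c in comps((Z>74)&(Z<95)&((np.ptp(p,axis=-1)>80)|(U<90))&(X>530)&(X<665)&(abs(Y)<150),30): print(' low',W[m].mean(0).round())
    return p,d,K,V
E
python3 -c "
from heels import *
heels('w3.png')"
```

```text
t 12.125 tcp [537.3  -2.7 364.8] yaw -0.2
heel cent [642.4  -1.6] grasp [647.4  -3. ] ang -15.5 go [ 1.102e+02 -2.000e-01 -2.468e+02] turn units -3.06
heel? [577.5 -76.5] [[596.0, -58.0], [566.0, -59.0], [556.0, -75.0], [558.0, -87.0], [569.0, -95.0], [592.0, -97.0]]
 low [649.  94.  82.]
 low [645. -50.  82.]
 low [642.  62.  82.]
 low [640. -86.  82.]
 low [558.  18.  82.]
 low [549. -18.  82.]
```

drive_tool(gripper=[66,66,66,66,66,66,66,66,66,66,66,66,30,30,30,30,30,30], linear=[[27,0,-20],[28,0,-30],[28,0,-30],[27,0,-40],[0,0,-30],[0,0,-20],[0,0,-20],[0,0,-20],[0,0,-16],[0,0,-10],[0,0,-8],[0,0,0],[0,0,0],[0,0,0],[0,0,0],[0,0,0],[0,0,0],[0,0,0]], dr=[[0,0,-0.8],[0,0,-0.8],[0,0,-0.8],[0,0,-0.7],[0,0,0],[0,0,0],[0,0,0],[0,0,0],[0,0,0],[0,0,0],[0,0,0],[0,0,0],[0,0,0],[0,0,0],[0,0,0],[0,0,0],[0,0,0],[0,0,0]])

```text
time_s: 14.42
position: [647.2, -1.9, 120.2]
ee_rot: [0.991, -0.136, 0.0, 0.0]
ft_force: [-1.1, 0.5, 6.0]
gripper_width: 37.7
```

drive_tool(gripper=[30,30,30,30,30,30,30,30,30,30,30,30,30,30,30,30,30,30,30,30], linear=[[0,0,25],[0,0,40],[0,0,37],[-15.7,16.3,0],[-15.7,16.3,0],[-15.7,16.3,0],[-15.7,16.3,0],[-15.7,16.3,0],[-15.7,16.3,0],[-15.7,16.3,0],[-15.7,16.3,0],[-15.7,16.3,0],[-15.7,16.3,0],[-15.7,16.3,0],[-15.7,16.3,0],[-15.7,16.3,0],[-15.7,16.3,0],[-15.7,16.3,0],[-15.7,16.3,0],[-15.7,16.3,0]], dr=[[0,0,0],[0,0,0],[0,0,0],[0,0,1],[0,0,1],[0,0,1],[0,0,1],[0,0,1],[0,0,1],[0,0,1],[0,0,1],[0,0,1],[0,0,1],[0,0,1],[0,0,1],[0,0,1],[0,0,1],[0,0,1],[0,0,1],[0,0,1]])

```text
time_s: 16.92
position: [379.5, 275.6, 221.8]
ee_rot: [0.822, 0.57, -0.0, -0.0]
ft_force: [-0.2, -0.0, -0.2]
gripper_width: 38.5
```

drive_tool(gripper=[30,30,30,30,30,30], linear=[[0,0,0],[0,0,0],[0,0,0],[0,0,0],[0,0,0],[0,0,0]], dr=[[0,0,0.96],[0,0,0.96],[0,0,0.96],[0,0,0.96],[0,0,0.96],[0,0,0]])

```text
time_s: 17.68
position: [380.1, 275.1, 221.8]
ee_rot: [0.686, 0.727, -0.0, -0.0]
ft_force: [0.2, -0.1, -0.8]
gripper_width: 38.0
```

```bash
python3 - <<'E'
from meas import *
print(bot.sense()['gripper_width'],np.round(bot.sense()['position'],1))
p,d,K,V=snap('wrist','w4.png'); W=cloud(d,K,V); Z=W[...,2]
for m,s,c in comps((Z>52)&(Z<66)&(W[...,1]>290)&(W[...,0]<450)&(W[...,0]>320),100): print(W[m].mean(0).round(1),W[m].min(0).round(1),W[m].max(0).round(1))
E
```

```text
37.98877508115865 [380.1 275.1 221.8]
[377.5 321.6  59.3] [358.3 299.5  53.7] [396.2 340.2  62.3]
```

View pics/w4.png

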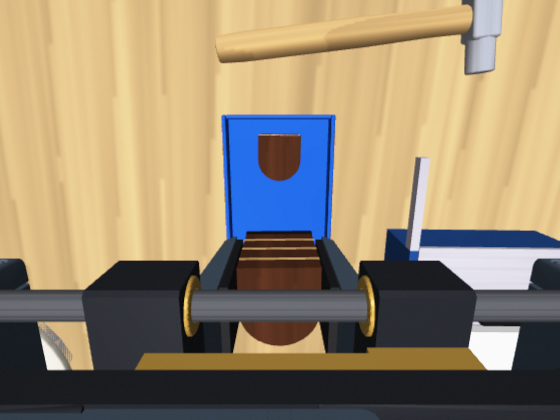

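Heel 1 stands upright in the tray (280,157), and heel 2 is held squarely over the middle.

drive_tool(gripper=[30,30,30,30,30,30,30,30,30,50,52,52,52,52,52,52,52,52,52], linear=[[0,-1,-30],[0,0,-40],[0,0,-40],[0,0,-25],[0,0,-14],[0,0,-8],[0,0,-5],[0,0,-3],[0,0,0],[0,0,0],[0,0,0],[0,0,0],[0,0,0],[0,0,0],[0,0,15],[0,0,25],[0,0,40],[0,0,50],[0,0,40]], dr=[[0,0,0],[0,0,0],[0,0,0],[0,0,0],[0,0,0],[0,0,0],[0,0,0],[0,0,0],[0,0,0],[0,0,0],[0,0,0],[0,0,0],[0,0,0],[0,0,0],[0,0,0],[0,0,0],[0,0,0],[0,0,0],[0,0,0]])

```text
time_s: 20.1
position: [380.2, 274.2, 228.8]
ee_rot: [0.686, 0.727, 0.0, 0.0]
ft_force: [0.6, 0.2, -0.5]
gripper_width: 51.8
```

drive_tool(gripper=[66,66,66,66,66,66,66,66,66,66,66,66,66,66,66,66,66,66,66,66], linear=[[8,-17,7],[8,-17,7],[8,-17,7],[8,-17,7],[8,-17,7],[8,-17,7],[8,-17,7],[8,-17,7],[8,-17,7],[8,-17,7],[8,-17,7],[8,-17,7],[8,-17,7],[8,-17,7],[8,-17,7],[8,-17,7],[8,-17,7],[8,-17,7],[8,-17,7],[8,-6,7]], dr=[[0,0,-1],[0,0,-1],[0,0,-1],[0,0,-1],[0,0,-1],[0,0,-1],[0,0,-1],[0,0,-1],[0,0,-1],[0,0,-1],[0,0,-1],[0,0,-1],[0,0,-1],[0,0,-1],[0,0,-1],[0,0,-1],[0,0,-1],[0,0,-1],[0,0,-0.7],[0,0,0]])

```text
time_s: 22.6
position: [540.5, -55.7, 367.2]
ee_rot: [1.0, -0.002, -0.0, -0.0]
ft_force: [0.4, 0.3, 0.0]
gripper_width: 65.8
```

```bash
sed -i 's/ap=cv2.approxPolyDP(h.reshape(-1,1,2),2.5,True)\[:,0\]; f=.*/ap=cv2.approxPolyDP(h.reshape(-1,1,2),2.5,True)[:,0]; f=ap[np.argsort(-np.hypot(*(ap-cc).T))[:2]]/; s/if len(f)!=2:.*/if np.hypot(*(f[0]-f[1]))<30: print("?",cc,ap)/' heels.py
python3 -c "
from heels import *
heels('w5.png')"
```

```text
t 22.6 tcp [540.5 -55.7 367.2] yaw -0.2
heel cent [577.4 -77.5] grasp [582.5 -78. ] ang -5.4 go [  42.   -22.3 -249.2] turn units -1.04
 low [649.  93.  82.]
 low [645. -50.  82.]
 low [642.  62.  82.]
 low [640. -87.  82.]
 low [559.  18.  82.]
 low [549. -18.  82.]
```

drive_tool(gripper=[66,66,66,66,66,66,66,66,66,66,66,66,30,30,30,30,30,30], linear=[[10,-6,-20],[11,-6,-30],[11,-6,-30],[10,-4,-40],[0,0,-30],[0,0,-20],[0,0,-20],[0,0,-20],[0,0,-16],[0,0,-11],[0,0,-10],[0,0,0],[0,0,0],[0,0,0],[0,0,0],[0,0,0],[0,0,0],[0,0,0]], dr=[[0,0,-0.3],[0,0,-0.3],[0,0,-0.2],[0,0,-0.1],[0,0,0],[0,0,0],[0,0,0],[0,0,0],[0,0,0],[0,0,0],[0,0,0],[0,0,0],[0,0,0],[0,0,0],[0,0,0],[0,0,0],[0,0,0],[0,0,0]])

```text
time_s: 24.9
position: [582.4, -76.8, 120.2]
ee_rot: [0.999, -0.041, 0.0, 0.0]
ft_force: [0.2, -0.6, 4.9]
gripper_width: 37.7
```

drive_tool(gripper=[30,30,30,30,30,30,30,30,30,30,30,30,30,30,30,30,30,30,30,30], linear=[[0,0,25],[0,0,40],[0,0,37],[-11.7,17.6,0],[-11.7,17.6,0],[-11.7,17.6,0],[-11.7,17.6,0],[-11.7,17.6,0],[-11.7,17.6,0],[-11.7,17.6,0],[-11.7,17.6,0],[-11.7,17.6,0],[-11.7,17.6,0],[-11.7,17.6,0],[-11.7,17.6,0],[-11.7,17.6,0],[-11.7,17.6,0],[-11.7,17.6,0],[-11.7,17.6,0],[-11.7,17.6,0]], dr=[[0,0,0],[0,0,0],[0,0,0],[0,0,1],[0,0,1],[0,0,1],[0,0,1],[0,0,1],[0,0,1],[0,0,1],[0,0,1],[0,0,1],[0,0,1],[0,0,1],[0,0,1],[0,0,1],[0,0,1],[0,0,1],[0,0,1],[0,0,1]])

```text
time_s: 27.4
position: [382.8, 222.9, 221.9]
ee_rot: [0.763, 0.646, -0.0, -0.0]
ft_force: [0.3, 0.1, -1.0]
gripper_width: 37.7
```

drive_tool(gripper=[30,30,30,30], linear=[[0,0,0],[0,0,0],[0,0,0],[0,0,0]], dr=[[0,0,0.9],[0,0,0.9],[0,0,0.8],[0,0,0]])

```text
time_s: 27.9
position: [383.2, 222.4, 221.9]
ee_rot: [0.686, 0.727, -0.0, -0.0]
ft_force: [0.4, -0.5, -1.3]
gripper_width: 37.6
```

```bash
python3 - <<'E'
from meas import *
print(bot.sense()['gripper_width'],np.round(bot.sense()['position'],1))
p,d,K,V=snap('wrist','w6.png'); W=cloud(d,K,V); Z=W[...,2]
for m,s,c in comps((Z>52)&(Z<66)&(W[...,1]>230)&(W[...,0]<450)&(W[...,0]>320),100): print(W[m].mean(0).round(1),W[m].min(0).round(1),W[m].max(0).round(1))
E
```

```text
37.63345019294085 [383.2 222.4 221.9]
[377.4 321.4  59.4] [358.2 299.7  56.9] [396.2 339.6  61.9]
[381.  268.5  59.3] [361.4 246.5  52.2] [400.  287.5  61.7]
```

Both earlier heels stand at the right height (top 59). Placing the third.

drive_tool(gripper=[30,30,30,30,30,30,30,30,30,50,52,52,52,52,52,52,52,52,52], linear=[[0,0,-30],[0,0,-40],[0,0,-40],[0,0,-25],[0,0,-14],[0,0,-9],[0,0,-6],[0,0,-3],[0,0,0],[0,0,0],[0,0,0],[0,0,0],[0,0,0],[0,0,0],[0,0,15],[0,0,25],[0,0,40],[0,0,50],[0,0,40]], dr=[[0,0,0],[0,0,0],[0,0,0],[0,0,0],[0,0,0],[0,0,0],[0,0,0],[0,0,0],[0,0,0],[0,0,0],[0,0,0],[0,0,0],[0,0,0],[0,0,0],[0,0,0],[0,0,0],[0,0,0],[0,0,0],[0,0,0]])

```text
time_s: 30.32
position: [383.3, 222.4, 226.8]
ee_rot: [0.686, 0.727, 0.0, 0.0]
ft_force: [0.4, 0.1, -0.2]
gripper_width: 52.3
```

drive_tool(gripper=[60,60,60,60,60,60,60,60,60,60,60,60,60,60,60,60,60,60,60,60], linear=[[8,-2,5],[8,-2,5],[8,-2,5],[8,-2,5],[8,-2,5],[8,-2,5],[8,-2,5],[8,-2,5],[8,-2,5],[8,-2,5],[8,-2,5],[8,-2,5],[8,-2,5],[8,-2,5],[8,-2,5],[8,-2,5],[8,-2,5],[8,-2,5],[8,-2,0],[0,0,0]], dr=[[0,0,-1],[0,0,-1],[0,0,-1],[0,0,-1],[0,0,-1],[0,0,-1],[0,0,-1],[0,0,-1],[0,0,-1],[0,0,-1],[0,0,-1],[0,0,-1],[0,0,-1],[0,0,-1],[0,0,-1],[0,0,-1],[0,0,-1],[0,0,-1],[0,0,-0.14],[0,0,0]])

```text
time_s: 32.83
position: [535.5, 184.2, 314.5]
ee_rot: [1.0, 0.024, -0.0, 0.0]
ft_force: [0.1, 0.1, 0.5]
gripper_width: 60.0
```

```bash
cat > han.py <<'E'
from heels import *
s=bot.sense(); q=s['ee_rot']; pos=np.array(s['position']); print('t',s['time_s'],pos.round(1),np.degrees(2*np.arctan2(q[1],q[0])).round(1))
import sys
p,d,K,V=snap('wrist',sys.argv[1]); W=cloud(d,K,V); X,Y,Z=[W[...,i] for i in range(3)]
th=np.radians(2.7); R=np.array([[np.cos(th),-np.sin(th)],[np.sin(th),np.cos(th)]])
L=(W[...,:2]-[598,2.2])@R
for m,st,c in comps((Z>92)&(Z<106)&(abs(L[...,0])<40)&(abs(L[...,1])>165)&(abs(L[...,1])<300)&(p.max(-1)<80),60):
    r=rect(ray(edge(m),99,K,V)[:,:2]); print('handle px',c.round(),r,'station',((r[0]-[598,2.2])@R).round(1),'ztop',np.percentile(Z[m],[50,90]).round(1))
E
python3 han.py w7.png
```

```text
t 32.825 [535.5 184.2 314.5] 2.7
handle px [272. 144.] (array([589.3, 192.6]), 10.4, 43.6, np.float32(2.7)) station [  0.3 190.6] ztop [ 99.2 100.3]
```

View pics/w7.png

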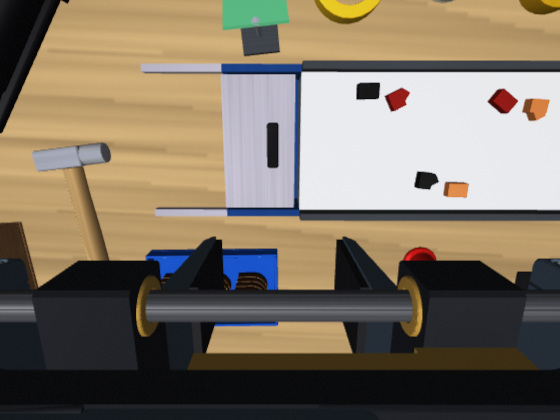

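The left cover's handle is at (272,144), and the cover is nearly shut at joint ≈5 mm. The chips are untouched.

drive_tool(gripper=[60,60,60,60,60,60,60,60,50,50,50,5,5,5,5,5,5,5,5], linear=[[13,2,-30],[14,2,-30],[14,2,-40],[13,2,-40],[0,0,-30],[0,0,-20],[0,0,-12],[0,0,-7],[0,0,-5],[0,0,-3],[0,0,0],[0,0,0],[0,0,0],[0,0,0],[0,0,0],[0,0,0],[0,0,0],[0,0,0],[0,0,0]], dr=[[0,0,0],[0,0,0],[0,0,0],[0,0,0],[0,0,0],[0,0,0],[0,0,0],[0,0,0],[0,0,0],[0,0,0],[0,0,0],[0,0,0],[0,0,0],[0,0,0],[0,0,0],[0,0,0],[0,0,0],[0,0,0],[0,0,0]], force=20)

```text
time_s: 35.25
position: [589.3, 192.4, 98.0]
ee_rot: [1.0, 0.023, 0.0, -0.0]
ft_force: [-0.5, 0.5, 1.0]
gripper_width: 12.0
```

drive_tool(gripper=[5,5,5,5,5,5,5,5,5,5,5,5], linear=[[-0.2,4,0],[-0.4,8,0],[-0.5,10,0],[-0.5,10,0],[-0.5,10,0],[-0.5,10,0],[-0.5,10,0],[-0.4,8,0],[-0.2,4,0],[-0.2,3,0],[-0.1,1.5,0],[0,0,0]], dr=[[0,0,0],[0,0,0],[0,0,0],[0,0,0],[0,0,0],[0,0,0],[0,0,0],[0,0,0],[0,0,0],[0,0,0],[0,0,0],[0,0,0]])

```text
time_s: 36.75
position: [585.6, 271.1, 98.0]
ee_rot: [1.0, 0.023, 0.0, -0.0]
ft_force: [5.1, 1.3, 0.5]
gripper_width: 12.3
```

drive_tool(gripper=[5,5,5], linear=[[0,1,0],[0,1,0],[0,0,0]], dr=[[0,0,0],[0,0,0],[0,0,0]])

```text
time_s: 37.12
position: [585.5, 272.9, 98.0]
ee_rot: [1.0, 0.023, 0.0, -0.0]
ft_force: [4.6, -0.0, 0.9]
gripper_width: 11.8
```

drive_tool(gripper=[5,5,5,5], linear=[[0,1,0],[0,1,0],[0,1,0],[0,0,0]], dr=[[0,0,0],[0,0,0],[0,0,0],[0,0,0]])

```text
time_s: 37.62
position: [585.5, 273.2, 97.9]
ee_rot: [1.0, 0.023, -0.0, 0.002]
ft_force: [6.3, -23.7, 6.6]
gripper_width: 12.0
```

drive_tool(gripper=[5,5,45,45,45,45,45,60,60,60,60], linear=[[0,-1.5,0],[0,-1,0],[0,0,0],[0,0,0],[0,0,0],[0,0,0],[0,0,15],[0,0,40],[0,0,50],[0,0,50],[0,0,50]], dr=[[0,0,0],[0,0,0],[0,0,0],[0,0,0],[0,0,0],[0,0,0],[0,0,0],[0,0,0],[0,0,0],[0,0,0],[0,0,0]])

```text
time_s: 39.0
position: [585.0, 273.3, 305.9]
ee_rot: [1.0, 0.023, 0.0, -0.0]
ft_force: [1.2, 0.2, -0.6]
gripper_width: 60.0
```

drive_tool(gripper=[70,70,70,70,70,70,70,70,70,70,70,70,70,70,70,70,70,70,70,70], linear=[[-11,-32,0],[-11,-32,0],[-11,-32,0],[-11,-32,0],[-11,-32,0],[-11,-32,0],[-11,-32,0],[-11,-32,0],[-11,-32,0],[-11,-32,0],[-11,-32,0],[-11,-32,0],[-11,-32,0],[-11,-32,0],[-11,-32,0],[-11,-32,0],[-11,-32,0],[-11,-32,0],[-11,-32,0],[-5,0,0]], dr=[[0,0,0.92],[0,0,0.92],[0,0,0.92],[0,0,0.92],[0,0,0.92],[0,0,0.92],[0,0,0.92],[0,0,0.92],[0,0,0.92],[0,0,0.92],[0,0,0.92],[0,0,0.92],[0,0,0.92],[0,0,0.92],[0,0,0.92],[0,0,0.92],[0,0,0.92],[0,0,0.92],[0,0,0.92],[0,0,0]])

```text
time_s: 41.5
position: [370.7, -336.2, 303.7]
ee_rot: [0.707, 0.707, -0.0, 0.001]
ft_force: [-0.3, 0.9, 0.5]
gripper_width: 69.9
```

```bash
cat > scr.py <<'E'
from meas import *
import sys
s=bot.sense(); q=s['ee_rot']; pos=np.array(s['position']); print('t',s['time_s'],pos.round(1),np.degrees(2*np.arctan2(q[1],q[0])).round(1))
p,d,K,V=snap('wrist',sys.argv[1]); W=cloud(d,K,V); Z=W[...,2]
hsv=cv2.cvtColor(p,cv2.COLOR_RGB2HSV); H,S,U=[hsv[...,i].astype(int) for i in range(3)]
m=big((H>5)&(H<22)&(S>200)&(U>120)&(Z>52)&(Z<68)); r=rect(ray(edge(m),60,K,V)[:,:2]); print('scraper',r,np.median(Z[m]).round(1))
m=big((U<60)&(Z<11)&(Z>-3)); r=rect(ray(edge(m),4,K,V)[:,:2]); print('mat',r,np.median(Z[m]).round(1))
E
python3 scr.py w8.png
```

```text
t 41.5 [ 370.7 -336.2  303.7] 89.9
scraper (array([ 374.5, -262.4]), 43.3, 139.0, np.float32(89.2)) 60.3
mat (array([ 372.1, -265.7]), 104.6, 188.2, np.float32(92.0)) 4.3
```

View pics/w8.png

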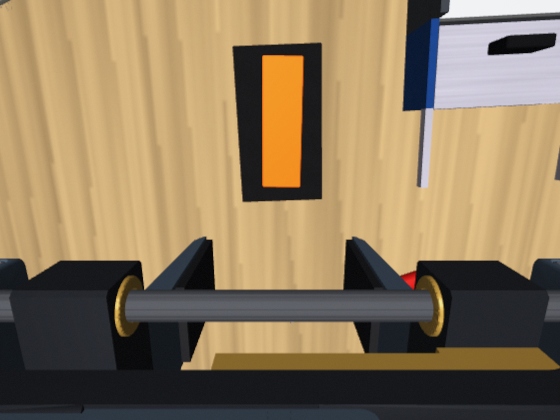

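The scraper is upright on the mat, centre (282,121) in the picture. Grasping it.

drive_tool(gripper=[70,70,70,70,70,70,70,70,70,70,70,70,35,35,35,35,35,35,35], linear=[[1,20,-20],[1,20,-30],[1,20,-40],[0.8,13.8,-40],[0,0,-40],[0,0,-30],[0,0,-20],[0,0,-16],[0,0,-10],[0,0,-8],[0,0,-3.5],[0,0,0],[0,0,0],[0,0,0],[0,0,0],[0,0,0],[0,0,0],[0,0,0],[0,0,0]], dr=[[0,0,-0.1],[0,0,0],[0,0,0],[0,0,0],[0,0,0],[0,0,0],[0,0,0],[0,0,0],[0,0,0],[0,0,0],[0,0,0],[0,0,0],[0,0,0],[0,0,0],[0,0,0],[0,0,0],[0,0,0],[0,0,0],[0,0,0]], force=40)

```text
time_s: 43.92
position: [375.1, -260.9, 45.5]
ee_rot: [0.71, 0.704, -0.0, 0.0]
ft_force: [-0.2, -1.1, 6.3]
gripper_width: 43.8
```

drive_tool(gripper=[35,35,35,35], linear=[[0,0,20],[0,0,45],[0,0,50],[0,0,45]], dr=[[0,0,0],[0,0,0],[0,0,0],[0,0,0]])

```text
time_s: 44.42
position: [374.9, -260.6, 207.1]
ee_rot: [0.71, 0.704, -0.0, 0.0]
ft_force: [0.2, -1.9, -2.7]
gripper_width: 43.6
```

drive_tool(gripper=[35,35,35,35,35,35,35,35,35,35,35,35,35,35,35,35,35,35,35], linear=[[12.8,7.1,0],[12.8,7.1,0],[12.8,7.1,0],[12.8,7.1,0],[12.8,7.1,0],[12.8,7.1,0],[12.8,7.1,0],[12.8,7.1,0],[12.8,7.1,0],[12.8,7.1,0],[12.8,7.1,0],[12.8,7.1,0],[12.8,7.1,0],[12.8,7.1,0],[12.8,7.1,0],[12.8,7.1,0],[12.8,7.1,0],[12.8,7.1,0],[0,0,0]], dr=[[0,0,-0.965],[0,0,-0.965],[0,0,-0.965],[0,0,-0.965],[0,0,-0.965],[0,0,-0.965],[0,0,-0.965],[0,0,-0.965],[0,0,-0.965],[0,0,-0.965],[0,0,-0.965],[0,0,-0.965],[0,0,-0.965],[0,0,-0.965],[0,0,-0.965],[0,0,-0.965],[0,0,-0.965],[0,0,-0.965],[0,0,0]])

```text
time_s: 46.8
position: [605.7, -132.6, 205.0]
ee_rot: [1.0, 0.024, -0.0, -0.0]
ft_force: [-0.8, 0.1, -2.6]
gripper_width: 43.7
```

```bash
cat > hold.py <<'E'
from meas import *
import sys
s=bot.sense(); q=s['ee_rot']; pos=np.array(s['position']); print('t',s['time_s'],pos.round(1),np.degrees(2*np.arctan2(q[1],q[0])).round(2),s['gripper_width'],np.round(s['ft_force'],1))
p,d,K,V=snap('wrist',sys.argv[1]); W=cloud(d,K,V); Z=W[...,2]
hsv=cv2.cvtColor(p,cv2.COLOR_RGB2HSV); H,S,U=[hsv[...,i].astype(int) for i in range(3)]
m=(H>5)&(H<22)&(S>200)&(U>110)&(np.hypot(W[...,0]-pos[0],W[...,1]-pos[1])<95)
P=W[big(m)]; zt=np.percentile(P[:,2],95); print('top z',zt.round(1),'zrange',np.percentile(P[:,2],[2,50]).round(1))
T=P[abs(P[:,2]-zt)<5]; th=np.radians(2.7); R=np.array([[np.cos(th),-np.sin(th)],[np.sin(th),np.cos(th)]])
L=(P[:,:2]-[598,2.2])@R; print('station x',np.percentile(L[:,0],[1,99]).round(1),'y',np.percentile(L[:,1],[1,99]).round(1)); print(rect(P[:,:2]))
E
python3 hold.py w9.png
```

```text
t 46.8 [ 605.7 -132.6  205. ] 2.75 43.73498539491706 [-0.8  0.1 -2.6]
top z 220.8 zrange [218.4 219.7]
station x [ 9.5 70.2] y [-157.3 -115.1]
(array([ 646. , -131.9]), 44.2, 67.1, np.float32(2.5))
```

View pics/w9.png

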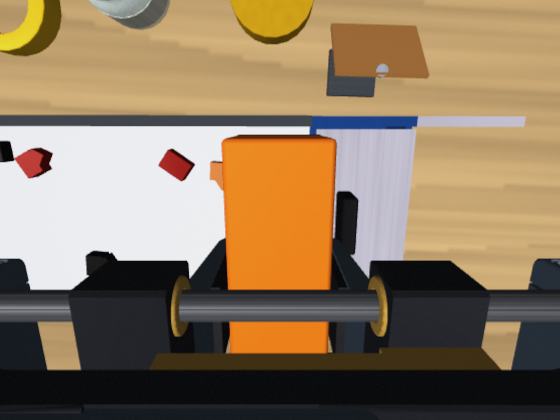

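The scraper is held squarely, its +x end at station x 70, so it is centred. All chips are ahead of it.

drive_tool(gripper=[35,35,35,35,35,35,35,35], linear=[[0,0,-20],[0,0,-30],[0,0,-20],[0,0,-12],[0,0,-6],[0,0,-3],[0,0,-1.5],[0,0,0]], dr=[[0,0,0],[0,0,0],[0,0,0],[0,0,0],[0,0,0],[0,0,0],[0,0,0],[0,0,0]])

```text
time_s: 47.85
position: [605.7, -133.0, 113.3]
ee_rot: [1.0, 0.023, 0.0, 0.0]
ft_force: [0.1, 0.5, -2.0]
gripper_width: 43.9
```

drive_tool(gripper=[35,35,35], linear=[[0,0,-0.7],[0,0,-0.7],[0,0,0]], dr=[[0,0,0],[0,0,0],[0,0,0]])

```text
time_s: 48.22
position: [605.6, -133.0, 111.6]
ee_rot: [1.0, 0.023, 0.0, 0.0]
ft_force: [0.3, -0.5, 0.0]
gripper_width: 43.7
```

drive_tool(gripper=[35,35,35,35,35,35,35,35,35,35,35,35,35,35,35,35,35,35,35,35], linear=[[0,0,-0.5],[-0.2,4,0],[-0.38,8,0],[-0.38,8,0],[-0.38,8,0],[-0.38,8,0],[-0.38,8,0],[-0.38,8,0],[-0.38,8,0],[-0.38,8,0],[-0.38,8,0],[-0.38,8,0],[-0.38,8,0],[-0.38,8,0],[-0.38,8,0],[-0.38,8,0],[-0.38,8,0],[-0.38,8,0],[-0.38,8,0],[-0.2,4,0]], dr=[[0,0,0],[0,0,0],[0,0,0],[0,0,0],[0,0,0],[0,0,0],[0,0,0],[0,0,0],[0,0,0],[0,0,0],[0,0,0],[0,0,0],[0,0,0],[0,0,0],[0,0,0],[0,0,0],[0,0,0],[0,0,0],[0,0,0],[0,0,0]])

```text
time_s: 50.72
position: [599.1, 11.0, 111.6]
ee_rot: [1.0, 0.024, 0.001, 0.0]
ft_force: [-0.0, -4.1, 6.2]
gripper_width: 43.9
```

```bash
python3 hold.py w10.png
```

```text
t 50.725 [599.1  11.  111.6] 2.71 43.87266926993035 [-0.  -4.1  6.2]
top z 127.4 zrange [125.1 126.4]
station x [ 9.6 70.4] y [-13.6  28.6]
(array([639.4,  11.8]), 43.9, 66.8, np.float32(2.8))
```

View pics/w10.png

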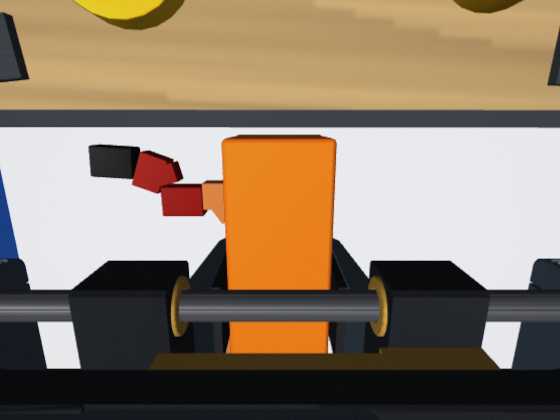

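The chips are bunched ahead of the scraper (tan, red, red and black at cols 90–225), and none is behind it. Continuing over the edge.

drive_tool(gripper=[35,35,35,35,35,35,35,35,35,35,35,35,35,35,35,35,35,35,35,35], linear=[[-0.2,4,0],[-0.38,8,0],[-0.38,8,0],[-0.38,8,0],[-0.38,8,0],[-0.38,8,0],[-0.38,8,0],[-0.38,8,0],[-0.38,8,0],[-0.38,8,0],[-0.38,8,0],[-0.38,8,0],[-0.38,8,0],[-0.38,8,0],[-0.38,8,0],[-0.38,8,0],[-0.38,8,0],[-0.38,8,0],[-0.2,4,0],[0,0,0]], dr=[[0,0,0],[0,0,0],[0,0,0],[0,0,0],[0,0,0],[0,0,0],[0,0,0],[0,0,0],[0,0,0],[0,0,0],[0,0,0],[0,0,0],[0,0,0],[0,0,0],[0,0,0],[0,0,0],[0,0,0],[0,0,0],[0,0,0],[0,0,0]])

```text
time_s: 53.28
position: [592.2, 155.4, 111.6]
ee_rot: [1.0, 0.024, 0.001, -0.0]
ft_force: [-0.6, 1.2, 6.6]
gripper_width: 44.0
```

```bash
python3 hold.py w11.png
```

```text
t 53.275 [592.2 155.4 111.6] 2.7 43.99731005275953 [-0.6  1.2  6.6]
top z 127.4 zrange [125.  126.4]
station x [ 9.4 70.5] y [130.9 173.3]
(array([632.5, 156.2]), 44.1, 66.7, np.float32(2.9))
```

View pics/w11.png

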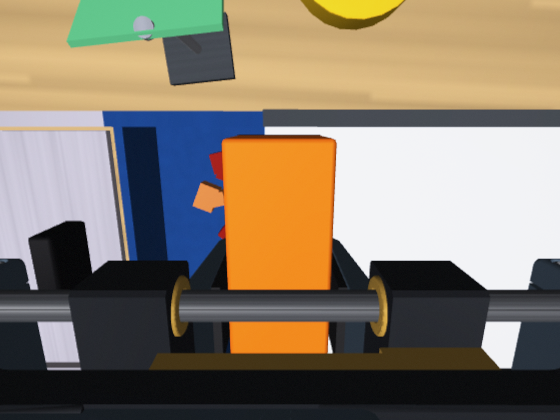

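The scraper face is past the edge, and chips are visible in the chute (210,195). Lifting and looking back.

drive_tool(gripper=[35,35,35,35,35,35,35,35,35,35,35], linear=[[0,0,15],[0,0,40],[0,0,50],[0,0,50],[-15,-20,40],[-15,-30,20],[-15,-30,0],[-15,-30,0],[0,-20,0],[0,-10,0],[0,0,0]], dr=[[0,0,0],[0,0,0],[0,0,0],[0,0,0],[0,0,0],[0,0,0],[0,0,0],[0,0,0],[0,0,0],[0,0,0],[0,0,0]])

```text
time_s: 54.7
position: [531.9, 14.8, 326.4]
ee_rot: [1.0, 0.023, 0.0, -0.0]
ft_force: [0.6, -0.1, -1.4]
gripper_width: 43.9
```

```bash
python3 hold.py w12.png
```

```text
t 54.7 [531.9  14.8 326.4] 2.64 43.88200475011209 [ 0.6 -0.1 -1.4]
top z 342.2 zrange [339.8 341.1]
station x [-57.4   3.6] y [-6.7 35.5]
(array([572.2,  15.5]), 44.0, 66.9, np.float32(2.8))
```

View pics/w12.png

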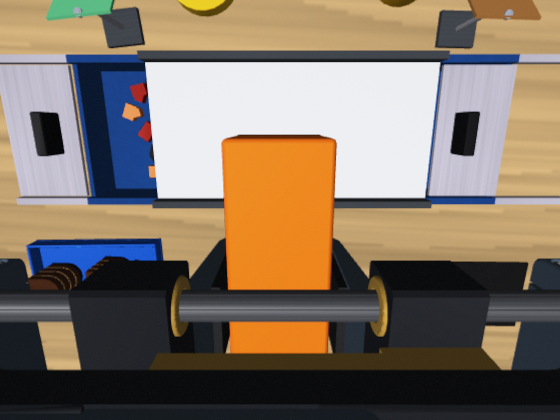

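The visible plate is clear. At least five chips show in the open left chute (cols 130–155), and the right cover is shut. Parking the scraper.

drive_tool(gripper=[35,35,35,35,35,35,35,35,35,35,35,35,35,35,35,35,35,35,35], linear=[[-8.9,-15.5,-7],[-8.9,-15.5,-7],[-8.9,-15.5,-7],[-8.9,-15.5,-7],[-8.9,-15.5,-7],[-8.9,-15.5,-7],[-8.9,-15.5,-7],[-8.9,-15.5,-7],[-8.9,-15.5,-7],[-8.9,-15.5,-7],[-8.9,-15.5,-7],[-8.9,-15.5,-7],[-8.9,-15.5,-7],[-8.9,-15.5,-7],[-8.9,-15.5,-7],[-8.9,-15.5,-7],[-8.9,-15.5,-7],[-8.9,-15.5,-7],[0,0,0]], dr=[[0,0,0.993],[0,0,0.993],[0,0,0.993],[0,0,0.993],[0,0,0.993],[0,0,0.993],[0,0,0.993],[0,0,0.993],[0,0,0.993],[0,0,0.993],[0,0,0.993],[0,0,0.993],[0,0,0.993],[0,0,0.993],[0,0,0.993],[0,0,0.993],[0,0,0.993],[0,0,0.993],[0,0,0]])

```text
time_s: 57.12
position: [371.6, -264.1, 199.7]
ee_rot: [0.695, 0.719, 0.0, -0.0]
ft_force: [-0.4, 0.1, -1.7]
gripper_width: 44.0
```

```bash
python3 hold.py w13.png
```

```text
t 57.125 [ 371.6 -264.1  199.7] 92.02 44.041575852445504 [-0.4  0.1 -1.7]
top z 215.6 zrange [212.6 214.5]
station x [-259.3 -217. ] y [-248.5 -187.1]
(array([ 370.7, -225. ]), 44.7, 66.8, np.float32(92.1))
```

drive_tool(gripper=[35,35,35,35,35,35,35,35,35,35,52,56,56,56,56,60,60,60,60], linear=[[0,0,-30],[0,0,-40],[0,0,-35],[0,0,-20],[0,0,-12],[0,0,-8],[0,0,-5],[0,0,-3],[0,0,-0.7],[0,0,0],[0,0,0],[0,0,0],[0,0,0],[0,0,0],[0,0,10],[0,0,25],[0,0,50],[0,0,60],[0,0,60]], dr=[[0,0,0],[0,0,0],[0,0,0],[0,0,0],[0,0,0],[0,0,0],[0,0,0],[0,0,0],[0,0,0],[0,0,0],[0,0,0],[0,0,0],[0,0,0],[0,0,0],[0,0,0],[0,0,0],[0,0,0],[0,0,0],[0,0,0]])

```text
time_s: 59.55
position: [371.1, -263.6, 254.0]
ee_rot: [0.694, 0.72, 0.0, 0.0]
ft_force: [0.5, -1.2, -0.6]
gripper_width: 60.0
```

drive_tool(gripper=[60,60,60,60,60,60,60,60,60,60,60,60,60,60,60,60,60,60,60,60], linear=[[8,25,10],[8,25,10],[8,25,10],[8,25,10],[8,25,10],[8,25,10],[8,25,10],[8,25,6],[8,25,0],[8,25,0],[8,25,0],[8,25,0],[8,25,0],[8,25,0],[8,25,0],[8,25,0],[8,25,0],[8,25,0],[8,25,0],[8,25,0]], dr=[[0,0,-0.94],[0,0,-0.94],[0,0,-0.94],[0,0,-0.94],[0,0,-0.94],[0,0,-0.94],[0,0,-0.94],[0,0,-0.94],[0,0,-0.94],[0,0,-0.94],[0,0,-0.94],[0,0,-0.94],[0,0,-0.94],[0,0,-0.94],[0,0,-0.94],[0,0,-0.94],[0,0,-0.94],[0,0,-0.94],[0,0,-0.94],[0,0,0]])

```text
time_s: 62.05
position: [531.3, 236.7, 328.0]
ee_rot: [1.0, 0.023, 0.0, -0.0]
ft_force: [0.5, -0.2, -0.5]
gripper_width: 60.2
```

```bash
python3 han.py w14.png
```

```text
t 62.05 [531.3 236.7 328. ] 2.7
handle px [248. 143.] (array([585.4, 271.1]), 10.9, 43.2, np.float32(1.6)) station [1.000e-01 2.692e+02] ztop [ 99.2 100.2]
```

View pics/w14.png

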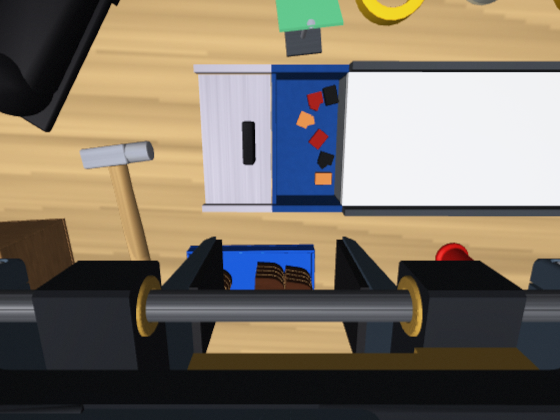

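All six chips lie in the chute (cols 300–340, rows 90–185) and the plate is empty. The open cover's handle is at (248,143). Closing the cover.

drive_tool(gripper=[60,60,60,60,60,60,60,60,50,50,50,5,5,5,5,5,5,5,5], linear=[[13,9,-30],[14,9,-40],[14,9,-40],[13,8,-40],[0,0,-35],[0,0,-20],[0,0,-12],[0,0,-6],[0,0,-5],[0,0,-2],[0,0,0],[0,0,0],[0,0,0],[0,0,0],[0,0,0],[0,0,0],[0,0,0],[0,0,0],[0,0,0]], dr=[[0,0,0],[0,0,0],[0,0,0],[0,0,0],[0,0,0],[0,0,0],[0,0,0],[0,0,0],[0,0,0],[0,0,0],[0,0,0],[0,0,0],[0,0,0],[0,0,0],[0,0,0],[0,0,0],[0,0,0],[0,0,0],[0,0,0]], force=20)

```text
time_s: 64.47
position: [585.6, 271.1, 97.3]
ee_rot: [1.0, 0.024, 0.0, -0.0]
ft_force: [0.3, 0.7, 1.5]
gripper_width: 11.6
```

drive_tool(gripper=[5,5,5,5,5,5,5,5,5,5,5,5], linear=[[0.2,-4,0],[0.4,-8,0],[0.5,-10,0],[0.5,-10,0],[0.5,-10,0],[0.5,-10,0],[0.5,-10,0],[0.5,-10,0],[0.3,-6,0],[0.1,-3,0],[0.1,-2,0],[0,0,0]], dr=[[0,0,0],[0,0,0],[0,0,0],[0,0,0],[0,0,0],[0,0,0],[0,0,0],[0,0,0],[0,0,0],[0,0,0],[0,0,0],[0,0,0]])

```text
time_s: 65.97
position: [589.5, 187.9, 97.3]
ee_rot: [1.0, 0.024, -0.0, -0.0]
ft_force: [-4.4, 4.0, 5.0]
gripper_width: 12.0
```

drive_tool(gripper=[5,5,5], linear=[[0,-1,0],[0,-1,0],[0,0,0]], dr=[[0,0,0],[0,0,0],[0,0,0]])

```text
time_s: 66.35
position: [589.5, 187.8, 97.3]
ee_rot: [1.0, 0.024, 0.0, -0.001]
ft_force: [-5.3, 20.4, 2.1]
gripper_width: 11.6
```

drive_tool(gripper=[5,45,45,45,45,45,60,60,60,60,60,60,60,60], linear=[[0,1.5,0],[0,0,0],[0,0,0],[0,0,0],[0,0,0],[0,0,15],[0,0,40],[0,0,50],[0,0,55],[0,0,60],[-25,0,20],[-25,0,0],[-10,0,0],[0,0,0]], dr=[[0,0,0],[0,0,0],[0,0,0],[0,0,0],[0,0,0],[0,0,0],[0,0,0],[0,0,0],[0,0,0],[0,0,0],[0,0,0],[0,0,0],[0,0,0],[0,0,0]])

```text
time_s: 68.1
position: [529.5, 187.5, 337.8]
ee_rot: [1.0, 0.024, 0.0, -0.0]
ft_force: [-0.1, -0.0, 0.0]
gripper_width: 60.0
```

```bash
python3 han.py w15.png; python3 - <<'E'
from meas import *
a,_,_,_=snap('top'); b,d,K,V=snap('side')
cv2.imwrite('pics/fin.png',cv2.cvtColor(np.vstack([np.hstack([a[130:310,100:500],b[110:290,160:560]]),np.hstack([a[220:400,0:400]*0+a[220:400,0:400],b[230:410,160:560]])]),cv2.COLOR_RGB2BGR))
W=cloud(d,K,V);Z=W[...,2]
for m,s,c in comps((Z>50)&(Z<67)&(W[...,0]>320)&(W[...,0]<440)&(W[...,1]>170)&(W[...,1]<370),20): print('heel in tray',c.round(),W[m].mean(0).round(1))
hsv=cv2.cvtColor(b,cv2.COLOR_RGB2HSV); H,S,U=[hsv[...,i].astype(int) for i in range(3)]
m=big((H>5)&(H<22)&(S>200)&(Z>54)&(Z<67)&(W[...,0]<450)); print('scraper',rect(ray(edge(m),60,K,V)[:,:2]),W[m].mean(0).round(1))
E
```

```text
t 68.1 [529.5 187.5 337.8] 2.8
handle px [281. 138.] (array([589.2, 186.7]), 11.0, 43.9, np.float32(2.7)) station [-1.000e-01  1.847e+02] ztop [ 99.2 100.2]
heel in tray [358. 286.] [386.8 229.2  58.2]
heel in tray [364. 319.] [376.2 324.9  57.9]
scraper (array([ 370.5, -257.2]), 44.5, 140.6, np.float32(92.6)) [ 370.1 -254.8   59.6]
```

View pics/fin.png

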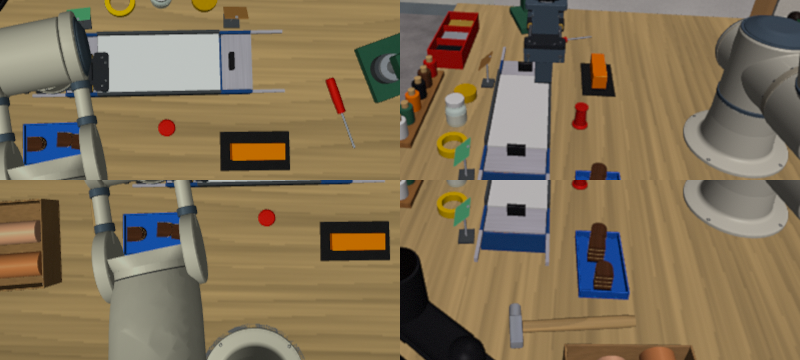

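The cover is shut (handle at station y 184.7), the scraper is on its mat, and the plate is clear. Two tray heels look close together, so I'll look from above.

drive_tool(gripper=[60,60,60,60,60,60,60,60,60,60], linear=[[-20,8,0],[-25,9,0],[-25,9,0],[-25,9,0],[-25,9,0],[-25,9,0],[-25,9,0],[-25,9,0],[-20,9,0],[0,0,0]], dr=[[0,0,0],[0,0,0],[0,0,0],[0,0,0],[0,0,0],[0,0,0],[0,0,0],[0,0,0],[0,0,0],[0,0,0]])

```text
time_s: 69.5
position: [313.1, 267.9, 337.4]
ee_rot: [1.0, 0.025, -0.0, -0.0]
ft_force: [0.6, 0.4, 0.7]
gripper_width: 59.8
```

```bash
python3 - <<'E'
from meas import *
print(np.round(bot.sense()['position'],1))
p,d,K,V=snap('wrist','w16.png'); W=cloud(d,K,V); Z=W[...,2]
for m,s,c in comps((Z>50)&(Z<67)&(W[...,0]>320)&(W[...,0]<440)&(W[...,1]>170)&(W[...,1]<370),100): print('heel',c.round(),W[m].mean(0).round(1),W[m].min(0).round(1),W[m].max(0).round(1))
E
```

```text
[313.1 267.9 337.4]
heel [317. 125.] [389.1 224.2  59.2] [367.1 182.9  50. ] [410.5 262.3  62.2]
heel [236. 130.] [378.3 320.8  59.2] [359.1 299.1  50.1] [396.5 339.6  61.8]
```

View pics/w16.png

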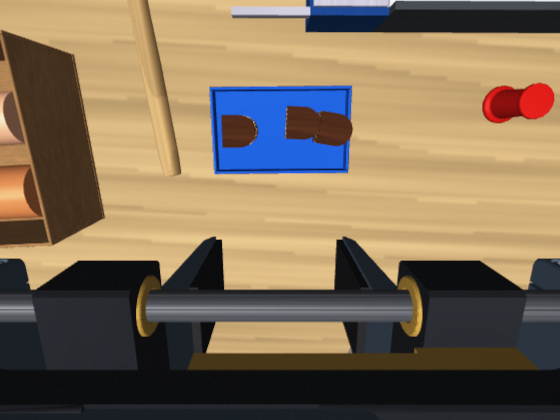

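All three heels stand inside the tray with their tops level at about 59 mm. Two were nudged together, but both are upright. Handing in.

```bash
python3 -c "
from cell import bot
print(bot.job_done(), bot.sense()['time_s'])"
```

```text
the job is handed in; nothing more can be done
the job is handed in; nothing more can be done
```

The job is done and handed in at about 70 s of robot time.

**What I did:** I put the three heels in the blue tray and slid the green-tag (+y) cover open to its stop. I then swept all six chips into that chute in one pass and laid the scraper back on its mat. Last, I slid the cover shut against its stop.

**Last checks:**
- **Cover and plate:** the used cover's handle is at station y = 184.7 mm (185 mm is fully shut). The plate is empty, and I saw all six chips in the chute before closing it. I never touched the other cover.
- **Scraper:** it stands upright on the mat.
- **Heels:** all three are upright in the tray with tops at about 59 mm. Two of them now stand touching near the tray's right end, about 2–3 cm from where I set the middle one. The arm was away from the tray at the time, so I took it for the announced knock and left them.
- **Other items on the bench:** I did not touch them, and checked them only by eye in the final pictures, without measuring their positions.

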